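# Reload the label-roll stand

### The job

Take the spindle out of its stand by the handle and run it through the holes of the two label rolls waiting on edge in their cradles, lifting each one off on the spindle: first the blue roll, which belongs next to the collar, then the orange one in front of it. Lay the loaded spindle back in both slots of the stand as it lay before, with both rolls hanging between the uprights. Don't touch the rolls with the gripper, and leave the receipt rolls and the red spool standing where they are.

Things in the scene. Friction and masses are not known exactly. Their poses are not given: they have to be found in the camera images.
- spindle: steel spindle, 120 g, 251 mm long. Origin on its axis at the tip-side face of the collar, x to the tip. Round bar 12 mm thick from x = -30 to the rounded tip at +141 mm; black collar 44 mm wide, x = -6 to 0; bare neck x = -30 to -6; red square handle, 20 x 20 mm, x = -110 to -30, flat sides facing +-y and +-z. At the start level in the stand, handle to the robot, axis 90 mm up
- spindle_grip (a point): middle of the spindle's handle (x = -70 mm on its axis), to be gripped from above across body y; a firm grip (about 25 N or more) is needed, since the rolls weigh on the far end
- spindle_neck (a point): point on the spindle's axis at x = -18 mm, which lies in the stand's near slot (8 mm of end play either way)
- spindle_rest (a point): point on the spindle's axis at x = +110 mm, which lies in the stand's far slot
- stand: grey stand, fixed: foot 150 x 80 x 8 mm; two uprights 8 mm thick, 50 mm wide, at x = -64 (near) and +64 mm, each with a slot open at the top, 14 mm wide, flared to 38 mm; slot floor 84, upright tops 108 mm up. Origin on the counter under the middle, x from near to far slot (within 25 degrees of straight ahead), z up. Both rolls fit between the uprights
- stand_near (a point): point in the near slot, 90 mm above the counter, where the spindle's axis belongs; axes as stand
- stand_far (a point): point in the far slot, 90 mm above the counter, where the spindle's axis belongs; axes as stand
- blue_roll: blue label roll: hard ring 80 mm in diameter, 34 mm wide, through-hole 30 mm in diameter, about 60 g. Origin at its centre, x along the hole's axis (it may have turned about x). Stands on edge in its cradle, axis level along the cradle's x, centre 75 mm above the counter. Not to be touched by the gripper
- orange_roll: orange label roll: hard ring 80 mm in diameter, 34 mm wide, through-hole 30 mm in diameter, about 60 g. Origin at its centre, x along the hole's axis (it may have turned about x). Stands on edge in its cradle, axis level along the cradle's x, centre 75 mm above the counter. Not to be touched by the gripper
- blue_cradle: grey cradle, fixed, holds the blue roll on two rails between two end lips. Origin on the counter under the roll's centre, x along the roll's axis, away from the robot (within 25 degrees of straight ahead), z up. Foot 52 x 92 mm; lips 4 mm thick, 68 mm wide, centred at x = -20.5 and +20.5 mm, tops 47 mm up: the hole (60 to 90 mm up) is free from both ends, the roll must rise 12 mm to clear them
- orange_cradle: grey cradle, fixed, holds the orange roll on two rails between two end lips. Origin on the counter under the roll's centre, x along the roll's axis, away from the robot (within 25 degrees of straight ahead), z up. Foot 52 x 92 mm; lips 4 mm thick, 68 mm wide, centred at x = -20.5 and +20.5 mm, tops 47 mm up: the hole (60 to 90 mm up) is free from both ends, the roll must rise 12 mm to clear them
- receipt_roll_a: bystander: white receipt roll standing on end, 60 mm in diameter, 57 mm high, origin under its centre; to be left alone
- receipt_roll_b: bystander: second white receipt roll, same size, origin under its centre; to be left alone
- red_spool: bystander: thread spool with red thread standing on end, 29 mm in diameter, 47 mm high, origin under its centre; to be left alone
Mind the look-alikes: they are no part of the job. Of the things that look like the stand, take the one that is farthest to the robot's left at the start.

How it is judged (in metres and radians):
On the way, in this order (a step that is already met when the one before it is completed fails the run):
1. the blue roll hangs on the spindle, lifted clear of its cradle (its centre more than 100 mm above the counter) (x of blue_roll in the frame of spindle between 0 and 0.13 m and y of blue_roll in the frame of spindle between -0.016 and 0.016 m and z of blue_roll in the frame of spindle between -0.016 and 0.016 m and height (world z) of blue_roll above 0.1 m), for 0.2 s.
2. the orange roll hangs on the spindle too, lifted clear of its cradle, with the blue one still behind it (x of blue_roll in the frame of spindle between 0 and 0.1 m and y of blue_roll in the frame of spindle between -0.016 and 0.016 m and z of blue_roll in the frame of spindle between -0.016 and 0.016 m and height (world z) of each of blue_roll, orange_roll above 0.1 m and x of orange_roll in the frame of spindle between 0.04 and 0.13 m and y of orange_roll in the frame of spindle between -0.016 and 0.016 m and z of orange_roll in the frame of spindle between -0.016 and 0.016 m), for 0.2 s.
At the end, for the whole second after the job is handed in: The spindle lies in both slots of the stand, handle on the near side (both rest points within 5 mm sideways and in height, 12 mm lengthwise); both rolls hang on it between the uprights, centres 12-62 mm (blue) and 46-100 mm (orange) in front of the collar; all at rest (x of blue_roll in the frame of spindle between 0.012 and 0.062 m and y of blue_roll in the frame of spindle between -0.016 and 0.016 m and z of blue_roll in the frame of spindle between -0.016 and 0.016 m and x of orange_roll in the frame of spindle between 0.046 and 0.1 m and y of orange_roll in the frame of spindle between -0.016 and 0.016 m and z of orange_roll in the frame of spindle between -0.016 and 0.016 m and y of spindle_neck in the frame of stand_near between -0.005 and 0.005 m and z of spindle_neck in the frame of stand_near between -0.005 and 0.005 m and x of spindle_neck in the frame of stand_near between -0.012 and 0.012 m and y of spindle_rest in the frame of stand_far between -0.005 and 0.005 m and z of spindle_rest in the frame of stand_far between -0.005 and 0.005 m and x of spindle_rest in the frame of stand_far between -0.012 and 0.012 m and linear speed of each of spindle, blue_roll, orange_roll below 0.03 m/s); the robot touches nothing.
It fails at once if the gripper or arm touches the blue label roll (more than 1 N) (contact force between any of the fingers, the arm and blue_roll above 1 N).
It fails at once if the gripper or arm touches the orange label roll (more than 1 N) (contact force between any of the fingers, the arm and orange_roll above 1 N).
It fails at once if a white receipt roll (receipt_roll_a) is shifted by more than 20 mm or tipped (distance of receipt_roll_a from where it was at the start of the episode above 0.02 m or angle between receipt_roll_a's own z axis and vertical above 0.3 rad).
It fails at once if a white receipt roll (receipt_roll_b) is shifted by more than 20 mm or tipped (distance of receipt_roll_b from where it was at the start of the episode above 0.02 m or angle between receipt_roll_b's own z axis and vertical above 0.3 rad).
It fails at once if a red thread spool (red_spool) is shifted by more than 20 mm or tipped (distance of red_spool from where it was at the start of the episode above 0.02 m or angle between red_spool's own z axis and vertical above 0.3 rad).
It also fails if it takes over 67 s, if anything falls off the work surface, if the arm or the gripper's body presses on something with over 40 N, if the wrist force passes 120 N, or if a joint passes its speed limit or range.

### The arm

A 6-joint arm with a two-finger parallel gripper is mounted at the origin on a cart in front of the work surface, level with it; the furniture and walls round the work are solid. World frame = base frame: x ahead of the robot, y to its left, z up, the work surface at z = 0. Lengths are in mm, angles in rad, forces in N, time in s.
With the tool pointing down it reaches from about 275 to 825 mm from the base axis. Payload 5.2 kg.
Tool frame: the origin (TCP) lies at the very end of the fingers, on their centre line; the grasp point (between the pads) lies 19 mm behind it; z points along the fingers, y is the line along which they close (so a half turn about z gives the same grasp; the last joint's range is limited). The gripper opens to 93 mm and grips with 3 to 60 N. Pads are 15 mm wide; open, the fingers measure 128 mm over their backs; the gripper's body (75 mm by 188 mm) begins 65 mm behind the grasp point.
Start: joints at [-1.522, 0.259, 1.535, -0, 1.348, -0.203], TCP at [137.052, -532.655, 218.653] pointing down, gripper open.
Joint ranges: [-3.14, 3.14], [-0.91, 2.08], [0.19, 2.58], [-1.22, 4.36], [0.22, 2.71], [-3.12, 3.12]. Speed limits (rad/s): [2.57, 2.57, 3.14, 3.14, 3.14, 3.14].

### API

Orientations are given as [roll, pitch, yaw] about the fixed x, y, z axes, in that order (R = Rz(yaw) Ry(pitch) Rx(roll)).
In Python, from bench import robot gives the robot as it stands. The module is installed in compiled form; this text tells all that it offers. Calls block until the motion is done:
- robot.move_ptp(position, orientation): joint-space move of the TCP to a pose.
- robot.move_linear(position, ori=None, speed=150, f_stop=None): straight line of the TCP; ori=None keeps the orientation; speed is the mean speed in mm/s. With f_stop (N) it stops when the force on the tool has changed by that much, and returns True; else False.
- robot.move_j(angles): joint-space move.
- robot.move_gripper(opening): opening from 0.0 (shut) to 1.0 (fully open); the grip force is fixed at half the most; returns when the fingers have stopped.
- robot.sleep(seconds).
- robot.inverse_kinematics(position, orientation): joint angles nearest the present ones, or None.
- robot.get_image(name): name is "scene" or "top" or "wrist"; returns a dict with "img" (420x560x3 uint8, blue, green, red), "fovy" (degrees; the focal length in pixels is half the picture's height over the tangent of half this angle, whatever the lens; pixels are square), "cx", "cy" (the principal point, pixels), "k1" (the pictures are not rectified: a ray, as slopes to the right and down, at radius r is drawn at 1 + k1 r^2 times it, then the intrinsics apply), "eye" and "orientation" of the camera in the world. Camera axes: x right, y down, z forward; pixel columns grow to the right and rows downward; lengths in mm; the calibration is good to about 2 mm. A picture is of the moment at which its call begins. There is no depth.
A pose or a line that the arm cannot do raises robot.MotionError and nothing moves.
- robot.hand_in(): hands the job in; it is judged then, once.
Readings, each from a call of its own:
- robot.current_t(): time.
- robot.current_qpos(): joint angles.
- robot.current_joint_vel(): joint speeds.
- robot.current_joint_efforts(): joint torques, N m.
- robot.current_tcp_pos(): TCP position.
- robot.current_eef_rot(): TCP orientation.
- robot.current_contact_force(): force on the tool from outside, world axes, zero at the start.
- robot.current_ft_torque(): the same for the moment, N m.
- robot.current_gripper_width(): opening from 0.0 (shut) to 1.0 (fully open).
- robot.current_finger_force(): force on a finger pad.
Only numpy, scipy, OpenCV 4.12 (cv2) and the standard library are available. Lean on these libraries where they do the work, as an engineer would, in place of code of your own. Each camera call takes 0.05 s, during which the arm holds its last target. There are 200 camera calls.

## Working session

There is one attempt and no reset: what is moved stays moved. The work goes in short steps, each a Python script; the robot and the scene stay as the last script left them, time stands still between calls to the robot, and variables do not carry over. Pictures are saved under pics/ and viewed, at most 10 in all, crops included, and the job is handed in when it is done.

```bash
mkdir -p pics; cat > h.py <<'E'
import numpy as np, cv2
from bench import robot
def save(n):
    d=robot.get_image(n); cv2.imwrite(f'pics/{n}0.png',d['img']); return d
E
python3 - <<'E'
from h import *
import pickle
D={n:save(n) for n in("scene","top")}
pickle.dump(D,open('D.pkl','wb'))
for n,d in D.items(): print(n,{k:v for k,v in d.items() if k!='img'})
E
```

```text
scene {'fovy': 42.293401103191265, 'cx': 291.62822962623466, 'cy': 208.12175402174225, 'k1': -0.18611705428292982, 'eye': array([-112.87689118,  700.22067105, 1182.40841463]), 'orientation': array([-2.41919712, -0.01981824, -2.32112287])}
top {'fovy': 45.49106741444612, 'cx': 281.3128233504376, 'cy': 209.69122429621495, 'k1': -0.1660755845617385, 'eye': array([ 292.23558414,   31.0688859 , 1642.25753   ]), 'orientation': array([-2.97015599,  0.01122085, -1.59491662])}
```

View pics/scene0.png

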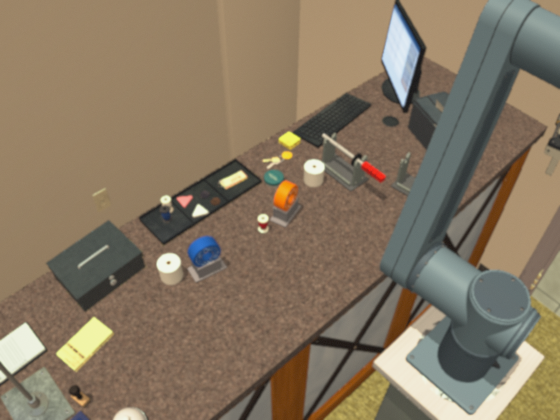

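View pics/top0.png

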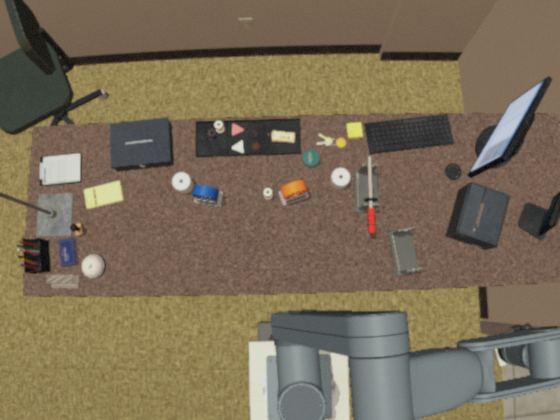

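Scene view: stand with the spindle at about (345,165), orange roll (286,195), blue (204,250), receipt rolls (170,269) and (314,173), spool (263,223). Top view: stand/spindle (369,195), with the handle at (372,220). The look-alike stand is at (405,252), further right. Blue (207,192), orange (293,188).

```bash
cat >> h.py <<'E'
from scipy.spatial.transform import Rotation as Ro
def ray(d,uv):
    uv=np.asarray(uv,float).reshape(-1,2)
    f=210/np.tan(np.radians(d['fovy']/2))
    K=np.array([[f,0,d['cx']],[0,f,d['cy']],[0,0,1]])
    n=cv2.undistortPointsIter(uv.reshape(-1,1,2),K,np.array([d['k1'],0,0,0.]),None,None,(3,50,1e-10)).reshape(-1,2)
    r=np.c_[n,np.ones(len(n))]
    return r@Ro.from_euler('xyz',d['orientation']).as_matrix().T
def onz(d,uv,z):
    r=ray(d,uv); e=d['eye']; return e+r*((z-e[2])/r[:,2])[:,None]
def proj(d,p):
    c=(np.asarray(p,float).reshape(-1,3)-d['eye'])@Ro.from_euler('xyz',d['orientation']).as_matrix()
    n=c[:,:2]/c[:,2:]; n=n*(1+d['k1']*(n**2).sum(1,keepdims=True))
    f=210/np.tan(np.radians(d['fovy']/2)); return n*f+[d['cx'],d['cy']]
E
python3 - <<'E'
from h import *
import pickle
D=pickle.load(open('D.pkl','rb'));d=D['top']
for n,uv,z in [('handle',(372,220),90),('tip',(370,157),90),('stand',(368,190),50),('fake',(405,252),0),('blue',(207,192),75),('orange',(293,188),75),('ra',(181,181),57),('rb',(341,177),57),('spool',(268,193),47)]:
    print(n,onz(d,uv,z).round())
w=robot.get_image('wrist')
print({k:v for k,v in w.items() if k!='img'},robot.current_tcp_pos(),robot.current_eef_rot(), robot.current_t())
E
```

```text
handle [[ 521. -242.   90.]]
tip [[ 726. -248.   90.]]
stand [[ 626. -242.   50.]]
fake [[ 424. -363.    0.]]
blue [[628. 279.  75.]]
orange [[633.   3.  75.]]
ra [[671. 368.  57.]]
rb [[ 670. -155.   57.]]
spool [[625.  84.  47.]]
{'fovy': 69.26148928715415, 'cx': 279.9794349159034, 'cy': 212.58573695440015, 'k1': 0.007170374068401092, 'eye': array([ 207.6257246 , -513.99085586,  383.42140896]), 'orientation': array([ 2.87355969e+00,  1.19897040e-03, -1.31857275e+00])} [ 137.01023333 -532.24330753  218.03264102] [-3.14023751e+00 -2.54351483e-04  2.51781189e-01] 0.15
```

```bash
python3 - <<'E'
from h import *
import pickle
W={}
for n,p in [('stand',(630,-242,270)),('orange',(640,5,270)),('blue',(640,280,270))]:
    robot.move_ptp(p,[np.pi,0,0]); robot.sleep(.2); W[n]=robot.get_image('wrist'); cv2.imwrite(f'pics/w_{n}.png',W[n]['img'])
pickle.dump(W,open('W.pkl','wb')); print(robot.current_t())
cv2.imwrite('pics/w_two.png',np.hstack([W['orange']['img'][:, 80:480],W['blue']['img'][:,80:480]]))
E
```

```text
5.0083
```

View pics/w_stand.png

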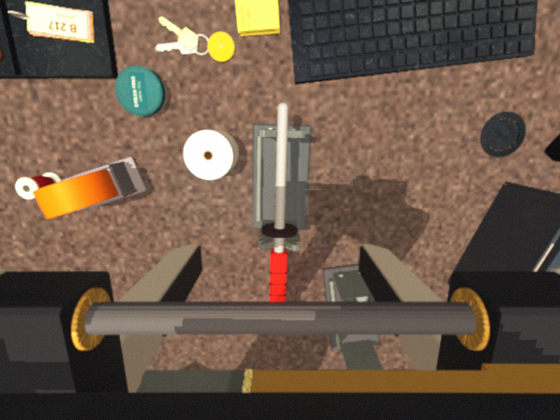

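View pics/w_two.png

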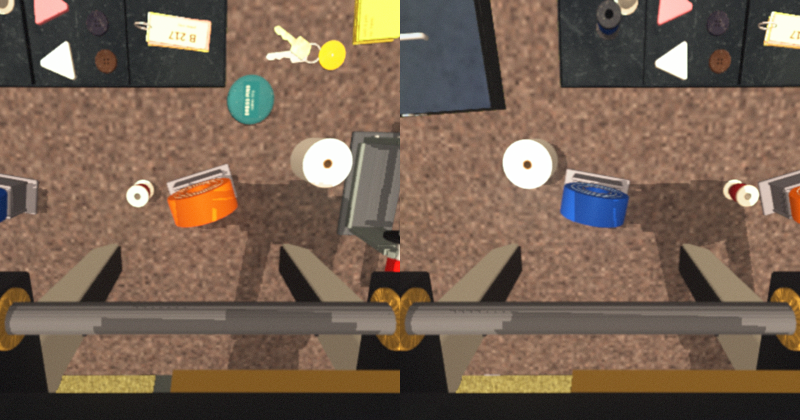

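The stand view has the tip at (282,104), collar (280,232) and handle running down to (278,300). The orange roll in the left half is at (203,200) and the blue one in the right half at (595,203). The far cradle lips show as grey bands just above both. I'll zoom in for the lip corners.

```bash
python3 - <<'E'
from h import *
import pickle
W=pickle.load(open('W.pkl','rb'))
c=[cv2.resize(W[n]['img'][155:235,x:x+100],None,fx=4,fy=4,interpolation=cv2.INTER_CUBIC) for n,x in(('orange',235),('blue',230))]
cv2.imwrite('pics/z.png',np.hstack(c))
d=W['stand'];im=d['img'].astype(int)
# bar and handle centre lines
P=[]
for r in list(range(125,222,6)):
    row=im[r,262:302]; m=np.where(row.min(1)>130)[0]
    if len(m): P.append((262+(m.min()+m.max())/2,r,len(m)))
print('bar',[tuple(np.round(p,1)) for p in P])
H=[]
for r in range(252,300,6):
    row=im[r,255:305]; m=np.where((row[:,2]>120)&(row[:,1]<70)&(row[:,0]<80))[0]
    if len(m): H.append((255+(m.min()+m.max())/2,r,len(m)))
print('han',H)
for nm,Q in(('bar',P),('h',H)):
    q=onz(d,np.array(Q)[:,:2],90); print(nm,np.polyfit(q[:,0],q[:,1],1),q[0],q[-1])
E
```

```text
bar [(np.float64(281.5), np.float64(125.0), np.float64(10.0)), (np.float64(281.5), np.float64(131.0), np.float64(31.0)), (np.float64(288.5), np.float64(137.0), np.float64(11.0)), (np.float64(280.5), np.float64(143.0), np.float64(12.0)), (np.float64(281.0), np.float64(149.0), np.float64(11.0)), (np.float64(281.0), np.float64(155.0), np.float64(11.0)), (np.float64(280.5), np.float64(161.0), np.float64(10.0)), (np.float64(280.5), np.float64(167.0), np.float64(10.0)), (np.float64(280.5), np.float64(173.0), np.float64(10.0)), (np.float64(280.0), np.float64(179.0), np.float64(11.0)), (np.float64(279.5), np.float64(185.0), np.float64(10.0)), (np.float64(280.0), np.float64(191.0), np.float64(7.0)), (np.float64(280.0), np.float64(197.0), np.float64(7.0)), (np.float64(280.0), np.float64(203.0), np.float64(7.0)), (np.float64(279.5), np.float64(209.0), np.float64(8.0)), (np.float64(279.0), np.float64(215.0), np.float64(7.0)), (np.float64(279.0), np.float64(221.0), np.float64(7.0))]
han [(np.float64(278.5), 252, 7), (np.float64(279.0), 258, 17), (np.float64(278.5), 264, 18), (np.float64(278.0), 270, 17), (np.float64(278.0), 276, 17), (np.float64(278.0), 282, 17), (np.float64(277.5), 288, 16), (np.float64(277.0), 294, 15)]
bar [-4.21379802e-02 -2.16276998e+02] [ 706.59854726 -244.69079211   90.        ] [ 597.10904894 -241.7667173    90.        ]
h [-3.80569768e-02 -2.20330952e+02] [ 557.52850431 -241.08540078   90.        ] [ 500.12742431 -239.05179537   90.        ]
```

View pics/z.png

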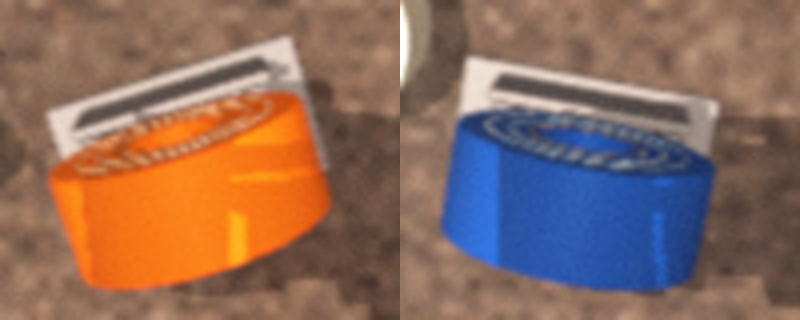

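```bash
python3 - <<'E'
from h import *
import pickle
W=pickle.load(open('W.pkl','rb'))
for n,uv in(('orange',[(247.5,183.25),(307.5,164.5)]),('blue',[(246.75,169.5),(309.5,180.75)])):
    d=W[n]; print(n,d['eye'])
    for z in(0,6,47):
        a,b=onz(d,uv,z); yaw=np.arctan2((a-b)[1],(a-b)[0])-np.pi/2
        u=np.array([np.cos(yaw),np.sin(yaw)])
        print(z,np.linalg.norm(a-b).round(1),np.degrees(yaw).round(1),((a+b)[:2]/2-u*(26 if z<40 else 22.5)).round(1))
    # side extents of roll at z=75 / near edge at z=115
    im=cv2.cvtColor(d['img'],cv2.COLOR_BGR2HSV); m=cv2.inRange(im,(3,150,90),(22,255,255)) if n=='orange' else cv2.inRange(im,(100,150,50),(125,255,255))
    k,l,s,c=cv2.connectedComponentsWithStats(m[:260])
    cand=[i for i in range(1,k) if s[i,4]>800 and abs(c[i,0]-280)<50]; i=cand[0]; print(s[i],c[i])
    pts=np.argwhere(l==i)[:,::-1]
    for yd in np.radians([0,]): pass
    hull=cv2.convexHull(pts.astype(np.int32))[:,0]
    q=onz(d,hull,75)[:,:2]
    yaw=None
    a,b=onz(d,uv,47); yaw=np.arctan2((a-b)[1],(a-b)[0])-np.pi/2
    v=np.array([-np.sin(yaw),np.cos(yaw)]);u=np.array([np.cos(yaw),np.sin(yaw)])
    print('lat extent z75',(q@v).min(),(q@v).max(), 'mid',((q@v).min()+(q@v).max())/2)
    q=onz(d,hull,115)[:,:2]; print('near edge z115 u',(q@u).min()+17)
    a,b=onz(d,uv,47); c47=(a+b)[:2]/2-u*22.5; print('lip centre u,v',c47@u,c47@v)
E
```

```text
orange [713.13195776   3.16810088 435.23836613]
0 90.2 17.3 [626.   -0.8]
6 89.0 17.3 [626.9  -0.8]
47 80.5 17.3 [ 6.361e+02 -2.000e-01]
[ 247  178   71   50 2483] [282.74063633 203.29842932]
lat extent z75 -226.4806598812896 -144.84459423537942 mid -185.66262705833452
near edge z115 u 600.264107504038
lip centre u,v 607.4117266542041 -188.85037858915018
blue [713.4973278  278.13168717 435.67336453]
0 91.6 -10.3 [624.1 285.1]
6 90.3 -10.3 [624.9 285.1]
47 81.7 -10.3 [634.4 284.2]
[ 241  184   67   43 1879] [273.01756253 208.40287387]
lat extent z75 353.96451043999934 431.742379814293 mid 392.8534451271462
near edge z115 u 566.767256561793
lip centre u,v 573.2288976399229 393.2319811189322
```

Widths of about 90 mm show that the grey band is the foot. Blue is at about (626,285) with yaw -10°, orange at (627,-1) with yaw +17°, and both agree with the roll outlines. Next I grip the spindle.

```bash
cat >> h.py <<'E'
PI=np.pi
def tcp(axis_pt,z,yaw): return [axis_pt[0],axis_pt[1],z-19],[PI,0,yaw]
E
python3 - <<'E'
from h import *
import pickle
W=pickle.load(open('W.pkl','rb'));d=W['stand']
print('tip',onz(d,[(282,103)],90),'hfront',onz(d,[(279,251.5)],100),'collar',onz(d,[(280,232)],112))
yaw=np.radians(-2.3); g=np.array([532,-238.7+.0])
robot.move_gripper(.5)
p,o=tcp(g,170,yaw); robot.move_ptp(p,o); 
p,o=tcp(g,90,yaw); robot.move_linear(p,o,speed=100)
robot.move_gripper(0.0); robot.sleep(.3)
print('w',robot.current_gripper_width()*93,robot.current_finger_force(),robot.current_contact_force(),robot.current_tcp_pos())
p,o=tcp(g,190,yaw); robot.move_linear(p,o,speed=80); robot.sleep(.2)
print(robot.current_contact_force(),robot.current_ft_torque(),robot.current_t())
D={n:robot.get_image(n) for n in('scene','top')}; pickle.dump(D,open('D2.pkl','wb'))
s=cv2.resize(D['scene']['img'][80:230,270:410],None,fx=4,fy=4)[:, :400]
t=cv2.resize(D['top']['img'][120:270,320:420],None,fx=4,fy=4)
cv2.imwrite('pics/g.png',np.hstack([s,t]))
E
```

```text
tip [[ 729.21682951 -245.21689641   90.        ]] hfront [[ 562.36068928 -241.73151106  100.        ]] collar [[ 590.90723209 -242.93726286  112.        ]]
w 20.176608305271422 29.998784959316254 [-0.12806457 -0.33247253  3.53821519] [ 532.13968691 -238.82893844   71.20263651]
[-1.23147519  0.29253157 -0.33324393] [0.06036157 0.10225247 0.00773748] 11.2583
```

View pics/g.png

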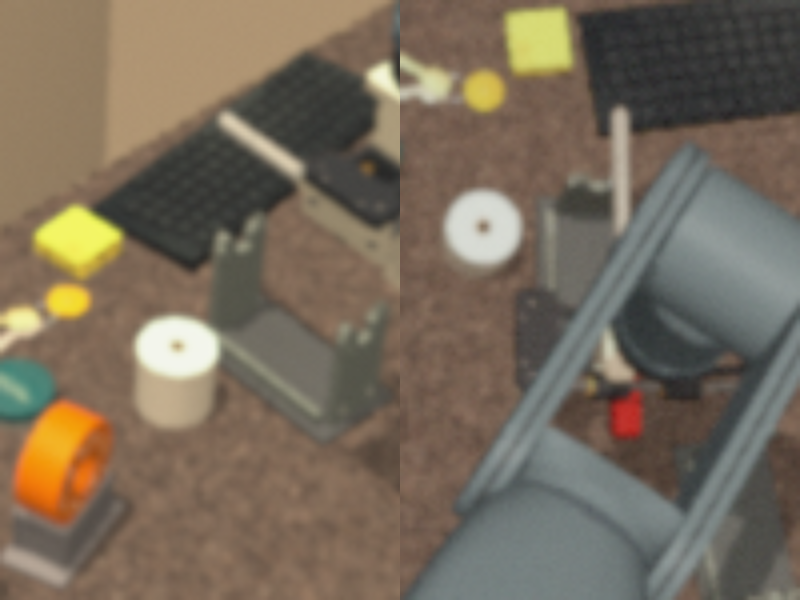

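The spindle is gripped and lifted. In the scene view the tip is at (325.5,110), in the top view at (375,147.5). I'll triangulate the tip to check for sag.

```bash
cat >> h.py <<'E'
def tri(ds,uvs):
    A=np.zeros((3,3));b=np.zeros(3)
    for d,uv in zip(ds,uvs):
        r=ray(d,[uv])[0]; r/=np.linalg.norm(r); M=np.eye(3)-np.outer(r,r); A+=M; b+=M@d['eye']
    return np.linalg.solve(A,b)
E
python3 - <<'E'
from h import *
import pickle
D=pickle.load(open('D2.pkl','rb'))
p=tri([D['scene'],D['top']],[(325.5,110),(375,147.5)]);print(p, proj(D['scene'],[731,-247,190]),proj(D['top'],[731,-247,190]),proj(D['scene'],[731,-247,180]))
E
```

```text
[ 728.21594916 -246.92510027  188.72789017] [[324.95452828 109.22465407]] [[374.98647998 146.42750369]] [[324.74155391 111.90095783]]
```

No sag: the tip is at (728,-247,189), as expected. Now the blue roll.

```bash
cat >> h.py <<'E'
G=58.
def frame(yaw): return np.array([np.cos(yaw),np.sin(yaw)]),np.array([-np.sin(yaw),np.cos(yaw)])
def pose(c,yaw,x_roll,z):
    "tcp so that the roll centre c lies at x_roll on the spindle, axis height z"
    u,_=frame(yaw); return tcp(c-u*(x_roll+G),z,yaw)
BY,OY=np.radians(-10.3),np.radians(17.3)
BC=565*frame(BY)[0]+392.5*frame(BY)[1]; OC=599*frame(OY)[0]-186.5*frame(OY)[1]
E
python3 - <<'E'
from h import *
import pickle
print(BC,OC)
robot.move_linear(*pose(BC,BY,190,190),speed=250)
robot.move_linear(*pose(BC,BY,190,75),speed=120)
robot.sleep(.3); f0=robot.current_contact_force()
D={n:robot.get_image(n) for n in('scene','top')}; pickle.dump(D,open('D3.pkl','wb'))
print(robot.current_t(),f0)
s=cv2.resize(D['scene']['img'][190:310,160:260],None,fx=4,fy=4)
t=cv2.resize(D['top']['img'][160:280,170:270],None,fx=4,fy=4)
cv2.imwrite('pics/b.png',np.hstack([s,t]))
b=BC; u,_=frame(BY); print('tip exp',[ (proj(D[n],[*(b-u*49),75])) for n in D],'roll',[proj(D[n],[*b,75]) for n in D])
E
```

```text
[626.07491587 285.15162585] [6.27362133e+02 6.46604653e-02]
15.3667 [ 0.58016977 -0.02749663 -0.13806664]
tip exp [array([[213.12381513, 265.43186653]]), array([[202.47514811, 207.42572197]])] roll [array([[204.26182094, 252.00307422]]), array([[205.23361096, 192.58816961]])]
```

View pics/b.png

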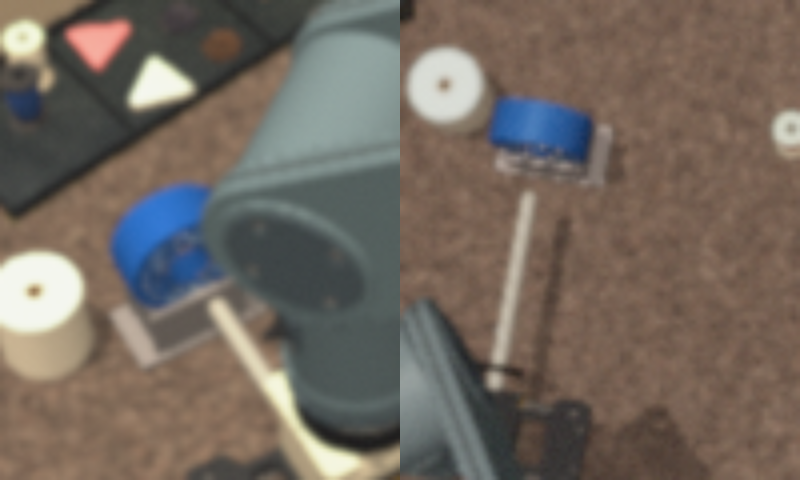

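The tip is at scene (213.7,265.7) and top (202,208.7), the roll at top (205,192.5). All match the predictions, so I insert and lift.

```bash
python3 - <<'E'
from h import *
import pickle
hit=robot.move_linear(*pose(BC,BY,21,75),speed=70,f_stop=8)
print('hit',hit,robot.current_contact_force(),robot.current_tcp_pos(),pose(BC,BY,21,75)[0])
if not hit:
    robot.move_linear(*pose(BC,BY,21,190),speed=60); robot.sleep(.3)
    print(robot.current_contact_force(),robot.current_ft_torque(),robot.current_tcp_pos(),robot.current_t())
    D={n:robot.get_image(n) for n in('scene','top')}; pickle.dump(D,open('D4.pkl','wb'))
    s=cv2.resize(D['scene']['img'][160:280,150:250],None,fx=4,fy=4)
    t=cv2.resize(D['top']['img'][140:260,160:260],None,fx=4,fy=4)
    cv2.imwrite('pics/b2.png',np.hstack([s,t]))
    u,_=frame(BY); print('tip exp',[ (proj(D[n],[*(BC+u*120),190])) for n in D],'roll',[proj(D[n],[*BC,181]) for n in D])
E
```

```text
hit False [-0.12868571 -0.06069886 -1.61277287] [548.09851303 299.33463138  56.02671717] [np.float64(548.3479978688686), np.float64(299.2770008423692), 56]
[ 0.76241984  0.68715333 -1.91816353] [0.04094726 0.12751337 0.02146956] [548.29942782 299.23769093 170.91986114] 20.3
tip exp [array([[178.2478291 , 191.77442692]]), array([[206.43154228, 146.58768834]])] roll [array([[199.71662109, 225.46153623]]), array([[199.60100988, 185.39601576]])]
```

View pics/b2.png

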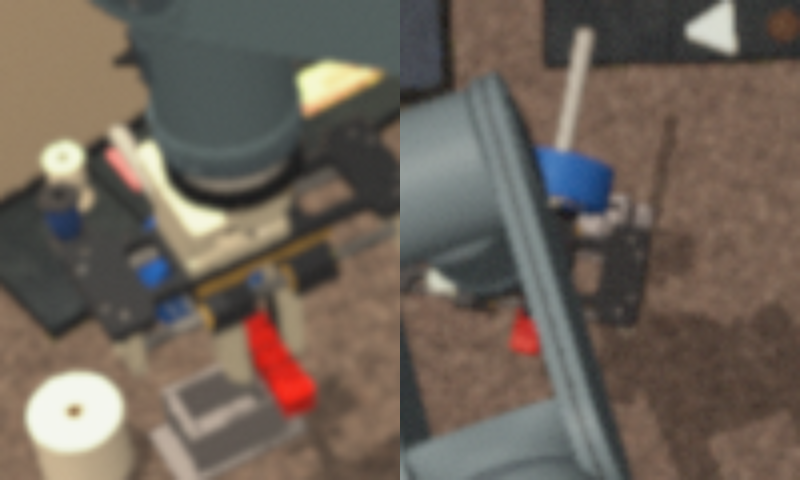

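The blue roll hangs on the spindle by the collar, and the tip is at top (206.3,147), as predicted. Next I align with the orange roll and check both from colour masks.

```bash
cat >> h.py <<'E'
def cen(d,which,near,r=25):
    hsv=cv2.cvtColor(d['img'],cv2.COLOR_BGR2HSV)
    m=cv2.inRange(hsv,(3,150,90),(22,255,255)) if which=='orange' else cv2.inRange(hsv,(100,120,50),(125,255,255))
    x,y=np.ravel(near).astype(int); k=np.zeros_like(m); cv2.circle(k,(x,y),r,255,-1); q=np.argwhere((m&k)>0)[:,::-1]
    return (q.mean(0).round(1),(q.min(0)+q.max(0))/2,len(q)) if len(q) else None
E
python3 - <<'E'
from h import *
import pickle
robot.move_linear(*pose(OC,OY,190,190),speed=170)
robot.move_linear(*pose(OC,OY,190,76),speed=90); robot.sleep(.3)
print(robot.current_t(),robot.current_contact_force(),robot.current_ft_torque())
D={n:robot.get_image(n) for n in('scene','top')}; pickle.dump(D,open('D5.pkl','wb'))
u,_=frame(OY)
for n in D:
    d=D[n]; a=proj(d,[*(OC-u*169),67]);b=proj(d,[*OC,75]); print(n,'blue',a,cen(d,'blue',a),'orange',b,cen(d,'orange',b),'tip',proj(d,[*(OC-u*49),76]))
s=cv2.resize(D['scene']['img'][160:280,260:360],None,fx=4,fy=4)
t=cv2.resize(D['top']['img'][160:280,250:350],None,fx=4,fy=4)
cv2.imwrite('pics/o.png',np.hstack([s,t]))
E
```

```text
24.65 [-0.41039268 -0.0301231  -1.4907062 ] [-0.09073323  0.10826829  0.01461438]
scene blue [[340.7398528  222.18618389]] (array([338.5, 220.5]), array([340. , 221.5]), 358) orange [[286.37481561 196.49001329]] (array([285.2, 194.7]), array([285., 195.]), 524) tip [[301.84595952 202.97129209]]
top blue [[311.28190298 239.89737952]] (array([303.1, 240.4]), array([303.5, 241. ]), 76) orange [[293.97663584 189.82026378]] (array([293.5, 188.4]), array([293.5, 188.5]), 323) tip [[298.98360181 204.02735898]]
```

View pics/o.png

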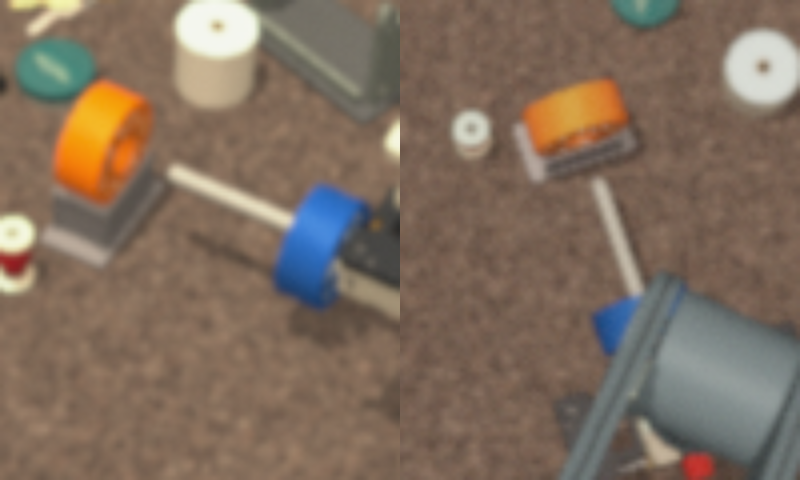

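The tip is at scene (303,203) and top (300,205.5), in line with the orange hole, and the blue roll is still by the collar. I insert and lift.

```bash
python3 - <<'E'
from h import *
import pickle
hit=robot.move_linear(*pose(OC,OY,73,76),speed=60,f_stop=8)
print('hit',hit,robot.current_contact_force(),robot.current_tcp_pos(),pose(OC,OY,73,76)[0])
if not hit:
    robot.move_linear(*pose(OC,OY,73,190),speed=60); robot.sleep(.4)
    print(robot.current_contact_force(),robot.current_ft_torque(),robot.current_t())
    D={n:robot.get_image(n) for n in('scene','top')}; pickle.dump(D,open('D6.pkl','wb'))
    u,_=frame(OY)
    for n in D:
        d=D[n]; a=proj(d,[*(OC-u*52),181]);b=proj(d,[*OC,181]); print(n,'blue',a,cen(d,'blue',a),'orange',b,cen(d,'orange',b),'tip',proj(d,[[*(OC+u*68),190],[*(OC+u*68),180]]))
        # tip: bright whitish near prediction
        x,y=proj(d,[*(OC+u*68),190])[0].astype(int); w=d['img'][y-12:y+13,x-12:x+13].min(2); print(np.argwhere(w>135)[:,::-1].min(0)+[x-12,y-12] if (w>135).any() else None)
E
```

```text
hit False [-0.41776788  0.16217038 -2.01134015] [502.03440433 -38.93130409  57.00076131] [np.float64(502.28846818281636), np.float64(-38.89144803886789), 57]
[ 0.43287648 -0.24159946 -2.18081383] [-0.08738284  0.22773195 -0.00448051] 29.3
scene blue [[304.22187887 176.3921898 ]] (array([300. , 175.1]), array([302.5, 175.5]), 314) orange [[286.88608813 169.17941234]] (array([284.7, 166.8]), array([286. , 164.5]), 535) tip [[264.78319293 157.57266224]
 [264.84350749 160.30138633]]
[263 156]
top blue [[300.14310914 198.54699035]] None orange [[294.4592181  182.39122947]] (array([289.5, 180.3]), array([293. , 181.5]), 190) tip [[287.12606126 160.78949907]
 [287.1256222  161.67140396]]
[287 162]
```

Both rolls hang on the spindle with no noticeable sag. I return to the stand using the recorded grip pose.

```bash
python3 - <<'E'
from h import *
import pickle
yaw=np.radians(-2.3); g=np.array([532.1,-238.8])
robot.move_linear(*tcp(g,190,yaw),speed=140)
robot.move_linear(*tcp(g,125,yaw),speed=80); robot.sleep(.3)
f0=robot.current_contact_force()
hit=robot.move_linear(*tcp(g,90.3,yaw),speed=30,f_stop=8); robot.sleep(.3)
print(hit,f0,robot.current_contact_force(),robot.current_ft_torque(),robot.current_tcp_pos(),robot.current_t())
D={n:robot.get_image(n) for n in('scene','top')}; pickle.dump(D,open('D7.pkl','wb'))
s=cv2.resize(D['scene']['img'][100:220,290:390],None,fx=4,fy=4)
t=cv2.resize(D['top']['img'][130:250,320:420],None,fx=4,fy=4)
cv2.imwrite('pics/p.png',np.hstack([s,t]))
D0=pickle.load(open('D.pkl','rb'))
for n in D:  # tip now vs at the start: bright bar pixels beyond the far upright
    x,y=proj(D[n],[728,-246.5,90])[0].astype(int)
    for E in(D0,D):
        w=E[n]['img'][y-8:y+9,x-10:x+11].min(2); q=np.argwhere(w>130)[:,::-1]+[x-10,y-8]; print(n,len(q),q.min(0),q.max(0),q.mean(0))
E
```

```text
False [ 0.54735547  0.34836473 -2.04950302] [-0.06686726  0.39399376 -0.73244743] [0.07407035 0.10895888 0.0131218 ] [ 532.31897482 -238.92295048   71.46001046] 33.8583
scene 46 [323 134] [333 143] [328.06521739 138.2826087 ]
scene 30 [323 134] [330 139] [326.06666667 136.76666667]
top 25 [368 156] [370 164] [369.   160.32]
top 25 [368 156] [370 164] [369.   160.32]
```

View pics/p.png

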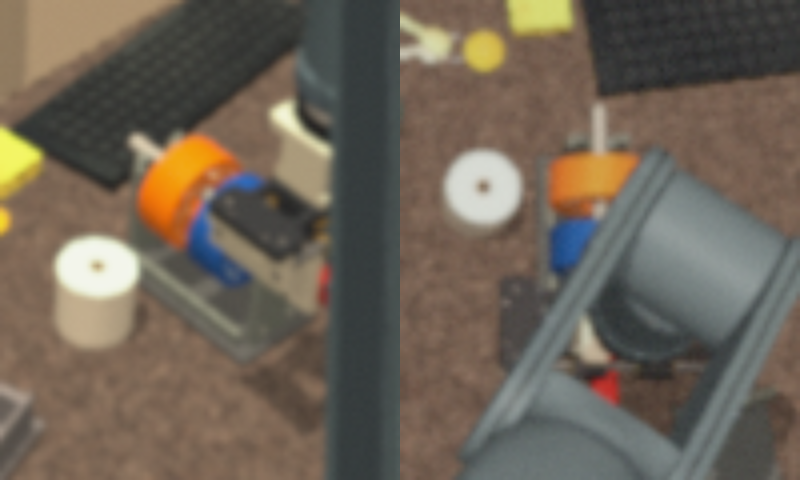

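The tip sits at the same pixels as at the start, scene (323,134) and top (369,156), and both rolls hang between the uprights. I release, retract and check.

```bash
python3 - <<'E'
from h import *
import pickle
robot.move_gripper(.5)
p=robot.current_tcp_pos(); robot.move_linear([p[0],p[1],240],speed=90)
robot.move_ptp([400,-50,300],[PI,0,0]); robot.sleep(.8)
D={n:robot.get_image(n) for n in('scene','top')}; d=D['top']; d0=pickle.load(open('D.pkl','rb'))['top']
w=lambda E:(lambda q:(q.min(0)+[360,150],q.max(0)+[360,150]))(np.argwhere(E['img'][150:166,360:380].min(2)>130)[:,::-1])
print('tip',w(d0),w(d))
hm=lambda E:(lambda q:q.mean(0)+[350,195])(np.argwhere((E['img'][195:240,350:395,2]>130)&(E['img'][195:240,350:395,1]<60))[:,::-1])
print('handle',hm(d0),hm(d))
ax=lambda x:[532+(x+58),-238.8-.0402*(x+58),81]
for n,x in(('blue',21),('orange',73)):
    a=proj(d,ax(x)); print(n,a,cen(d,n,a,22))
    print(onz(d,cen(d,n,a,22)[1],90)-ax(0))
print(robot.current_t(),robot.current_contact_force())
E
```

```text
tip (array([368, 156]), array([370, 165])) (array([368, 156]), array([371, 165]))
handle [370.         221.47222222] [370.30188679 221.26415094]
blue [[369.86641926 192.57233554]] (array([369.5, 190.7]), array([369.5, 191.5]), 264)
[[22.66566805  1.70698944  9.        ]]
orange [[369.59090439 176.71626166]] (array([369.4, 175.1]), array([369.5, 175.5]), 323)
[[74.8610157  -1.28825137  9.        ]]
38.475 [ 0.29235511 -0.25599437 -0.14897038]
```

The spindle is where it started, with blue about 22 mm and orange about 74 mm in front of the collar.

```bash
python3 -c "
from bench import robot
print(robot.hand_in())"
```

```text
the job is handed in; nothing more can be done
None
```

The job is handed in, with no verdict returned: after release the camera check showed the spindle back in the stand where it started, blue roll about 22 mm and orange about 74 mm in front of the collar, at about 38 s of the 67 s allowed.

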